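# Fit the catch tray and hold the glass grinder's guard open

## Robot

A 6-joint arm with a two-finger parallel gripper is mounted at the origin on the work surface. World frame = base frame: x ahead of the robot, y to its left, z up, the work surface at z = 0. Lengths are in m, angles in rad, forces in N, time in s.
With the tool pointing down it reaches from about 0.35 to 0.775 m from the base axis. Payload 7.3 kg.
Tool frame: the origin (TCP) lies midway between the tips of the shut fingers; the grasp point (between the pads) lies 19 mm behind it (robot.grip_depth is the z of the grasp point in the tool frame, in m); z points along the fingers, y is the line along which they close (so a half turn about z gives the same grasp; the last joint's range is limited). The gripper opens to 92 mm and grips with 3 to 60 N. Pads are 19 mm wide; open, the fingers measure 130 mm over their backs; the gripper's body (75 mm by 190 mm) begins 47 mm behind the grasp point.
Start: joints at [-1.26, 0.342, 1.524, -0, 1.275, -0.146], TCP at [0.232, -0.471, 0.227] pointing down, gripper open.
Joint ranges: [-2.53, 2.53], [-0.77, 2.02], [0.04, 2.7], [-1, 4.14], [0.28, 2.66], [-3.11, 3.11]. Speed limits (rad/s): [2.57, 2.57, 3.14, 3.14, 3.14, 3.14].

## Interface

Orientations are given as [roll, pitch, yaw] about the fixed x, y, z axes, in that order (R = Rz(yaw) Ry(pitch) Rx(roll)).
In Python, from cell import robot, viewer gives the robot as it stands.
- The arm moves only by the tool step_arm, never from a script. Its argument "increments" is a list of rows, each an object with "delta_pos": the shift along the tool's x, y, z in cm, a list of three; "dr": the turn, a rotation vector about the tool's x, y, z in degrees, a list of three; "fingers": the closure, from -1 (fully open) to 1 (shut), so that 0 is half open. In form: [{"delta_pos": [tx, ty, tz], "dr": [wx, wy, wz], "fingers": fingers}, ...]. A call has exactly 5 rows; each row is the pose to reach, as a shift and turn from the pose commanded when the call began, along the tool's axes at that moment; what a row does not reach only later rows make up. A row lasts 1/8 s, in which the tool goes at most 62.5 mm and 10.7 degrees, less where a joint would pass 70% of its speed; a pose out of reach is approached as far as the arm can. A call with a gripper value outside its range is refused whole. The fingers move at their own pace and stop on an object; "newtons" is the grip in N (left out, the last holds). Time passes only in rows, so rows that repeat a pose let the fingers close, or fill a call up. It gives the time, the measured TCP pose, the force, the opening and the grip force at its end, in the units of the state.
- robot.observe(): the state, without advancing time (a new reading comes with each control period).
- viewer.read_camera(name): name is "scene" or "side" or "wrist"; returns the picture (480x640x3 uint8, red, green, blue); there is no depth.
- viewer.camera_params(name): a dict with "K" (3x3 intrinsics, pixels), "T" (4x4, takes a point from camera to world coordinates). Camera axes: x right, y down, z forward; pixel columns grow to the right and rows downward; lengths in m; the calibration is good to about 2 mm. A picture is of the moment at which its call begins: read the wrist's pose just before it. camera_params takes no time and is no camera call; for the wrist camera it gives the pose at the moment of the call.
- robot.hand_in(): hands the job in; it is judged then, once.
The state is a dict: "time": time; "qpos": joint angles; "qvel": joint speeds; "joint_efforts": joint torques, N m; "tool_pos": TCP position; "tool_rot": TCP orientation; "contact_force": force on the tool from outside, world axes, zero at the start; "torque": the same for the moment, N m; "opening": finger opening in m; "grip_force": force on a finger pad.
Only numpy, scipy, OpenCV 4.12 (cv2) and the standard library are available. Lean on these libraries where they do the work, as an engineer would, in place of code of your own. Each camera call takes 0.05 s, during which the arm holds its last target. There are 200 camera calls.

## Task

The bit of this wet glass grinder is about to be changed: first lower the loose catch tray over the two pegs on the grinder's foot until it sits flat on the foot, without dropping it, and let go of it. Then lift the splash guard by its grip bar to 50 degrees open and finish while still holding it there with the gripper, because it falls shut by itself. Leave the tray seated and the jar, the pliers and the glass panel where they are.

Things in the scene. Friction and masses are not known exactly. Their poses are not given: they have to be found in the camera images.
- grinder: Fixed bench glass grinder: grey housing 180 (x) x 200 (y) x 76 mm high with a clear, black-framed splash guard on top; at its front (-x) a foot plate 170 mm wide (y), 12 mm thick, reaches from x = -90 to -228 mm. Origin: centre of the housing's underside, on the bench; x from foot (front) to hinge (back), y along the hinge line, z up.
- dock (a point): Point on the foot plate's upper face midway between the two pegs, 12 mm above the bench, at x = -165 mm in the grinder's frame; axes as the grinder's. The upright steel pegs stand 60 mm either side of it along y; each 10 mm in diameter, 24 mm high, the top 8 mm tapered to 4 mm.
- tray: Loose grey plastic tray, 280 g: base 96 (x) x 150 (y) x 10 mm, 13 mm through holes at y = +-60 mm; between them a basin 88 mm wide (y), walls up to 30 mm; in its middle an upright grip blade 50 (x) x 12 mm (y), top at 82 mm. Origin: centre of the underside, z up. Either way round fits. Seated: origin at the dock point, x along the grinder's x.
- tray_grip (a point): Point in the tray's grip blade, on its centre line, 65 mm above the tray's underside and 17 mm below the top of the blade; axes as the tray's.
- guard (a joint): Opening angle of the splash guard in rad: 0 shut (as at the start), growing as its front edge rises; stops at 1.2. 50 degrees is 0.873. Gravity and a weak spring shut it; starting to lift it takes about 2 N at the grip bar, holding it at 50 degrees about 1 N along its arc.
- guard_bar (a point): Middle of the guard's round steel grip bar: 12 mm in diameter, parallel to the hinge (y), 88 mm free between two posts, axis 41 mm above the guard's flat top, near its front edge. Shut, it is 164 mm above the bench, 155 mm in front of (-x) and 85 mm above the hinge line. Moves with the guard, whose hood is 164 (x) x 192 mm (y), top 44 mm above the hinge line.
- guard_hinge (a point): Fixed point on the guard's hinge line, midway along it, at the back of the housing, 79 mm above the bench, at x = +86 mm in the grinder's frame; its y axis is the hinge axis.
- jar: Bystander: a closed white-capped jar 64 mm in diameter, 70 mm high. Origin: centre of its underside.
- pliers: Bystander: pliers with blue handles, about 200 mm long, 15 mm high, lying flat along their x axis, jaws to +x; origin on the bench near the middle of the handles.
- panel: Bystander: a blue leaded glass panel with a metal rim, 132 (x) x 172 (y) x 8 mm, lying flat. Origin: centre of its underside.
Mind the look-alikes: they are no part of the job. Leave any green look-alike of the tray alone.

How it is judged:
On the way:
1. the tray sits flat on the foot over both pegs, let go, with the guard still shut (horizontal distance between tray and dock below 0.005 m and z of tray in the frame of dock between -0.003 and 0.003 m and angle between the x axis of tray and the x axis of grinder, either way round below 0.07 rad and angle between tray's own z axis and vertical below 0.04 rad and contact force between the fingers and tray below 0.05 N and value of joint guard below 0.1 rad), for 0.2 s.
At the end, for the whole second after the job is handed in: Guard held still by the fingers (over 0.5 N) at 50 degrees, within 5 degrees; tray seated: within 5 mm of the dock point in plan, 3 mm in height, 0.07 rad in yaw, level, not touched by the robot; bystanders within 30 mm of their starts (horizontal distance between tray and dock below 0.005 m and z of tray in the frame of dock between -0.003 and 0.003 m and angle between the x axis of tray and the x axis of grinder, either way round below 0.07 rad and angle between tray's own z axis and vertical below 0.04 rad and value of joint guard between 0.785 and 0.96 rad and velocity of joint guard between -0.05 and 0.05 rad/s and contact force between the fingers and grinder above 0.5 N and contact force between tray and the arm below 0.05 N and contact force between tray and the fingers below 0.05 N and distance of each of jar, pliers, panel from where it was at the start of the episode below 0.03 m); the arm keeps its last pose, push and grip.
It fails at once if the tray is dropped (moves faster than 0.5 m/s while not held) (linear speed of tray above 0.5 m/s and contact force between the fingers and tray below 0.05 N).
It fails at once if the jar is moved more than 30 mm (distance of jar from where it was at the start of the episode above 0.03 m).
It fails at once if the pliers is moved more than 30 mm (distance of pliers from where it was at the start of the episode above 0.03 m).
It fails at once if the panel is moved more than 30 mm (distance of panel from where it was at the start of the episode above 0.03 m).
It also fails if it takes over 58 s, if anything falls off the work surface, if the arm or the gripper's body presses on something with over 40 N, if the wrist force passes 120 N, or if a joint passes its speed limit or range.

## Working session

There is one attempt and no reset: what is moved stays moved. The work goes in short steps, Python scripts to look and compute and a tool call to move; the robot and the scene stay as the last step left them, time stands still between calls to the robot, and variables do not carry over. Pictures are saved under pics/ and viewed, at most 10 in all, crops included, and the job is handed in when it is done.

Besides the shell and the picture viewer there is one more tool, called after "Request:" in YAML: its name, and indented under it one key for each argument. step_arm: Moves the arm, as the interface text tells. Its arguments: {"type":"object","properties":{"increments":{"type":"array"},"newtons":{"type":"number"}},"required":["increments"]}

```bash
mkdir -p pics
cat > h.py <<'E'
import numpy as np,cv2
from cell import robot,viewer
def snap(n,f):
    P=viewer.camera_params(n);im=viewer.read_camera(n)
    cv2.imwrite('pics/'+f,cv2.cvtColor(im,cv2.COLOR_RGB2BGR));np.savez('pics/'+f+'.npz',K=P['K'],T=P['T'])
    return P
def ray(f,px):
    d=np.load('pics/'+f+'.npz');K,T=d['K'],d['T']
    v=T[:3,:3]@np.linalg.inv(K)@np.array([px[0],px[1],1.]);return T[:3,3],v/np.linalg.norm(v)
def tri(obs):
    A=np.zeros((3,3));b=np.zeros(3);R=[ray(*o) for o in obs]
    for o,v in R:
        M=np.eye(3)-np.outer(v,v);A+=M;b+=M@o
    p=np.linalg.solve(A,b);return p,[np.linalg.norm((np.eye(3)-np.outer(v,v))@(p-o)) for o,v in R]
def onz(f,px,z):
    o,v=ray(f,px);return o+v*(z-o[2])/v[2]
def proj(f,p):
    d=np.load('pics/'+f+'.npz');K,T=d['K'],d['T'];q=np.linalg.inv(T)@np.append(p,1);q=K@q[:3];return q[:2]/q[2]
E
python3 - <<'E'
from h import *
for n in('scene','side','wrist'):
    P=snap(n,n+'0.png');print(n,P['T'][:3].round(3).tolist(),P['K'][0,0])
o=robot.observe();print(o['time'],o['tool_pos'],o['tool_rot'],robot.grip_depth)
E
```

```text
scene [[0.669, 0.648, -0.363, 1.063], [0.743, -0.576, 0.342, -0.433], [0.012, -0.498, -0.867, 1.448]] 521.883533568714
side [[-0.899, -0.226, 0.375, 0.075], [-0.438, 0.487, -0.756, 0.977], [-0.012, -0.844, -0.536, 0.723]] 440.6594337287779
wrist [[0.441, -0.856, -0.269, 0.305], [-0.898, -0.421, -0.131, -0.436], [-0.001, 0.299, -0.954, 0.384]] 346.6660077307879
0.15 [ 0.23148472 -0.47088701  0.22622197] [-3.14047867e+00 -1.70945871e-04  4.56785485e-01] -0.0188
```

View pics/scene0.png

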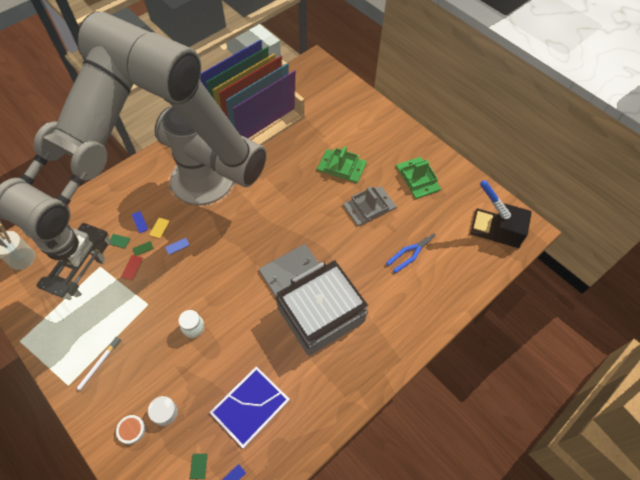

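View pics/side0.png

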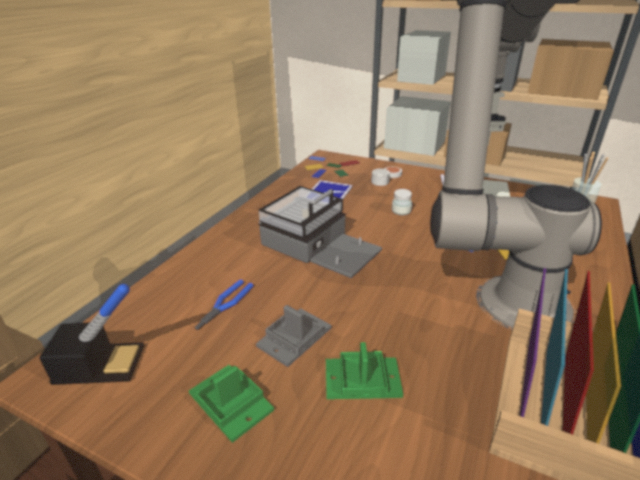

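The grey tray is at scene (370,205) and side (295,333). The grinder's foot is at scene (292,270) and side (347,255), with the guard behind it. Next I'll zoom in on both views.

Run:
```python
import cv2,numpy as np
a=cv2.imread('pics/scene0.png');b=cv2.imread('pics/side0.png')
c=lambda im,x,y:cv2.resize(im[y:y+75,x:x+100],(400,300),interpolation=cv2.INTER_CUBIC)
A=np.vstack([np.hstack([c(a,320,165),c(b,245,292)]),np.hstack([c(a,255,240),c(b,290,185)])])
cv2.imwrite('pics/m1.png',A)
```

```text
(no output)
```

View pics/m1.png

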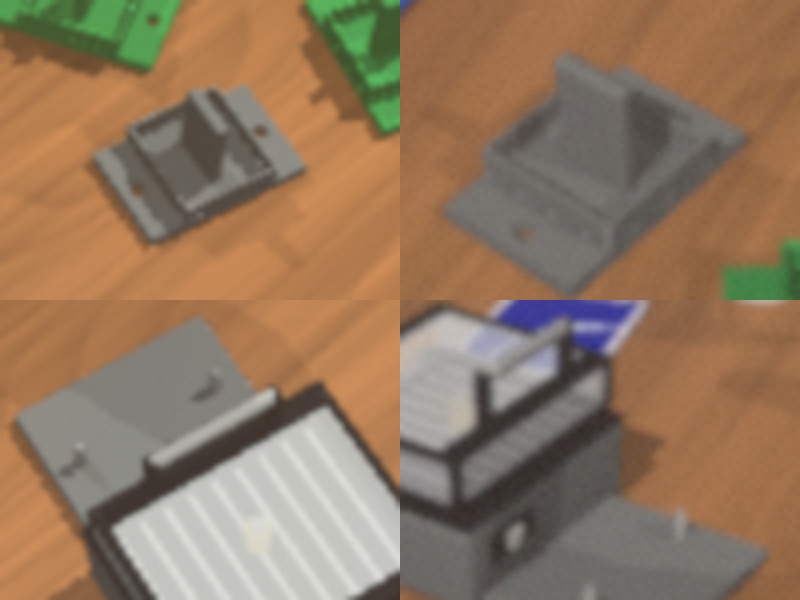

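Run:
```python
from h import *
f,g='scene0.png','side0.png'
S=lambda o,x,y:(o[0]+x/4,o[1]+y/4)
ts=lambda x,y:S((320,165),x,y);td=lambda x,y:S((245,292),x,y)
gs=lambda x,y:S((255,240),x,y);gd=lambda x,y:S((290,185),x,y)
print('blade',tri([(f,ts(209,109)),(g,td(198,73))]))
h1=onz(f,ts(137,189),.01);h2=onz(f,ts(261,131),.01);print('holes',h1,h2,(h1+h2)/2,np.linalg.norm(h1-h2),np.degrees(np.arctan2(*(h2-h1)[1::-1])))
print('hole side',[onz(g,td(123,233),.01)])
c=[onz(f,ts(*p),.01) for p in((93,158),(150,242),(305,170),(250,88))];print('c',np.array(c).round(3),np.mean(c,0))
p1=tri([(f,gs(82,148)),(g,gd(280,212))]);p2=tri([(f,gs(217,72)),(g,gd(189,285))]);print('pegs',p1,p2)
d=p2[0]-p1[0];print((p1[0]+p2[0])/2,np.linalg.norm(d),np.degrees(np.arctan2(d[1],d[0])))
b1=tri([(f,gs(150,165)),(g,gd(170,25))]);b2=tri([(f,gs(277,95)),(g,gd(80,75))]);print('bar',b1,b2)
d=b2[0]-b1[0];print((b1[0]+b2[0])/2,np.linalg.norm(d),np.degrees(np.arctan2(d[1],d[0])))
c=[onz(f,gs(*p),.012) for p in((15,120),(203,18))];d=c[1]-c[0];print('foot',c,np.linalg.norm(d),np.degrees(np.arctan2(d[1],d[0])))
```

```text
blade (array([0.46037024, 0.34958246, 0.08004296]), [np.float64(0.003333721899666605), np.float64(0.0033337218996665986)])
holes [0.45019803 0.2904743  0.01      ] [0.47731896 0.40827095 0.01      ] [0.46375849 0.34937262 0.01      ] 0.1208784314697268 77.0344399373743
hole side [array([0.47295947, 0.41082205, 0.01      ])]
c [[0.404 0.284 0.01 ]
 [0.494 0.263 0.01 ]
 [0.529 0.408 0.01 ]
 [0.44  0.433 0.01 ]] [0.46677082 0.34693549 0.01      ]
pegs (array([ 0.46772155, -0.06017587,  0.03232232]), [np.float64(0.002451589408085361), np.float64(0.002451589408085504)]) (array([0.48783794, 0.05780197, 0.03449913]), [np.float64(0.00210361790886794), np.float64(0.002103617908867812)])
[ 0.47777975 -0.00118695  0.03341073] 0.11970037647950955 80.32356458353527
bar (array([ 0.56204409, -0.06851435,  0.16206297]), [np.float64(0.0032435388578809757), np.float64(0.003243538857880975)]) (array([0.58209181, 0.03156375, 0.16490209]), [np.float64(0.0019077057914184557), np.float64(0.0019077057914182506)])
[ 0.57206795 -0.0184753   0.16348253] 0.10210581577505881 78.67239886255136
foot [array([ 0.40891736, -0.07698566,  0.012     ]), array([0.43697808, 0.0902776 , 0.012     ])] 0.1696007077694305 80.4765243724213
```

```bash
cat >> h.py <<'E'
from scipy.spatial.transform import Rotation as Ro
def go(pos,rpy_deg,frm=None):
    o=robot.observe()
    p,R=(o['tool_pos'],Ro.from_euler('xyz',o['tool_rot'])) if frm is None else (np.array(frm[0]),Ro.from_euler('xyz',frm[1],degrees=True))
    T=Ro.from_euler('xyz',rpy_deg,degrees=True)
    print('dpos cm',(R.inv().apply(np.array(pos)-p)*100).round(2).tolist(),'dr',np.degrees((R.inv()*T).as_rotvec()).round(2).tolist())
E
python3 - <<'E'
from h import *
a=([.2315,-.4709,.2262],[180,0,26.2]);b=([.42,-.28,.30],[180,0,79]);c=([.44,.0,.30],[180,0,130]);d=([.44,.25,.30],[180,0,167])
go(*b,a);go(*c,b);go(*d,c)
E
```

```text
dpos cm [25.34, -8.81, -7.38] dr [-0.0, 0.0, -52.8]
dpos cm [27.87, -3.38, -0.0] dr [-0.0, 0.0, -51.0]
dpos cm [19.15, 16.07, 0.0] dr [-0.0, 0.0, -37.0]
```

Request:
step_arm:
  increments:
    - {"delta_pos": [5.0, -1.8, -1.5], "dr": [0, 0, -10.5], "fingers": -1}
    - {"delta_pos": [10, -3.5, -3], "dr": [0, 0, -21], "fingers": -1}
    - {"delta_pos": [15.2, -5.3, -4.4], "dr": [0, 0, -31.5], "fingers": -1}
    - {"delta_pos": [20.3, -7, -5.9], "dr": [0, 0, -42], "fingers": -1}
    - {"delta_pos": [25.3, -8.8, -7.4], "dr": [0, 0, -52.8], "fingers": -1}

```text
time: 0.78
tool_pos: [0.4208, -0.2791, 0.301]
tool_rot: [-3.141, -0.0, 1.383]
contact_force: [1.3, -0.1, 0.5]
opening: 0.0918
grip_force: 0.0
```

Request:
step_arm:
  increments:
    - {"delta_pos": [5.6, -0.7, 0], "dr": [0, 0, -10.2], "fingers": -1}
    - {"delta_pos": [11.1, -1.4, 0], "dr": [0, 0, -20.4], "fingers": -1}
    - {"delta_pos": [16.7, -2, 0], "dr": [0, 0, -30.6], "fingers": -1}
    - {"delta_pos": [22.3, -2.7, 0], "dr": [0, 0, -40.8], "fingers": -1}
    - {"delta_pos": [27.9, -3.4, 0], "dr": [0, 0, -51], "fingers": -1}

```text
time: 1.4
tool_pos: [0.4398, 0.0015, 0.3006]
tool_rot: [3.142, 0.0, 2.273]
contact_force: [0.9, -0.0, 0.3]
opening: 0.0919
grip_force: 0.0
```

Request:
step_arm:
  increments:
    - {"delta_pos": [3.8, 3.2, 0], "dr": [0, 0, -9], "fingers": -1}
    - {"delta_pos": [7.7, 6.4, 0], "dr": [0, 0, -18], "fingers": -1}
    - {"delta_pos": [11.5, 9.6, 0], "dr": [0, 0, -27], "fingers": -1}
    - {"delta_pos": [15.3, 12.9, 0], "dr": [0, 0, -37], "fingers": -1}
    - {"delta_pos": [19.2, 16.1, 0], "dr": [0, 0, -37], "fingers": -1}

```text
time: 2.02
tool_pos: [0.4401, 0.2519, 0.3005]
tool_rot: [-3.141, -0.0, 2.915]
contact_force: [1.2, -0.4, 1.0]
opening: 0.0915
grip_force: 0.0
```

Run:
```python
from h import *
snap('wrist','w1.png')
go([.463,.349,.19],[180,0,167])
for p in([.463,.349,.082],[.450,.290,.01],[.476,.408,.01]):print(proj('w1.png',p))
```

```text
dpos cm [-0.27, 9.46, 11.05] dr [0.19, -0.09, 0.11]
[410.01151143 209.71880697]
[349.83785515 198.45043532]
[442.50241921 197.53716404]
```

View pics/w1.png

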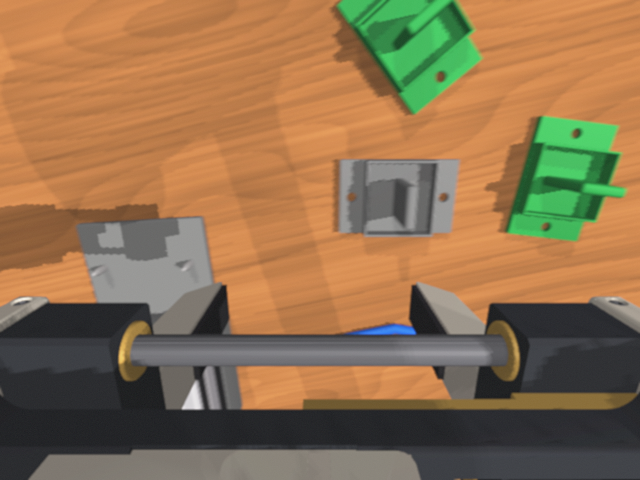

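The grey tray is at (397,198), with its holes at (351,198) and (444,197.5), within 1.5 px of my prediction. The foot and its pegs are at lower left. Moving over the tray.

Run:
```python
from h import *
a=onz('w1.png',(351.2,198),.01);b=onz('w1.png',(443.8,197.3),.01);d=b-a;print((a+b)/2,np.linalg.norm(d),np.degrees(np.arctan2(d[1],d[0])))
```

```text
[0.46294376 0.35076789 0.01      ] 0.12072512332270983 77.4410863521422
```

Request:
step_arm:
  increments:
    - {"delta_pos": [0, 4.7, 1.5], "dr": [0, 0, 0], "fingers": -0.3}
    - {"delta_pos": [-0.3, 9.5, 4.5], "dr": [0, 0, 0], "fingers": -0.3}
    - {"delta_pos": [-0.3, 9.5, 8], "dr": [0, 0, 0], "fingers": -0.3}
    - {"delta_pos": [-0.3, 9.5, 11], "dr": [0, 0, 0], "fingers": -0.3}
    - {"delta_pos": [-0.3, 9.5, 11], "dr": [0, 0, 0], "fingers": -0.3}

```text
time: 2.7
tool_pos: [0.4635, 0.3414, 0.1882]
tool_rot: [-3.138, -0.004, 2.913]
contact_force: [0.4, -0.6, 1.2]
opening: 0.0599
grip_force: 0.0
```

Run:
```python
from h import *
snap('wrist','w2.png');print(robot.observe()['tool_pos'])
for p in([.463,.349,.082],[.450,.290,.01],[.476,.408,.01]):print(proj('w2.png',p))
```

```text
[0.464522   0.34190418 0.19023886]
[329.9706199  237.04512835]
[267.2968373  217.15804091]
[388.849068  215.8609446]
```

View pics/w2.png

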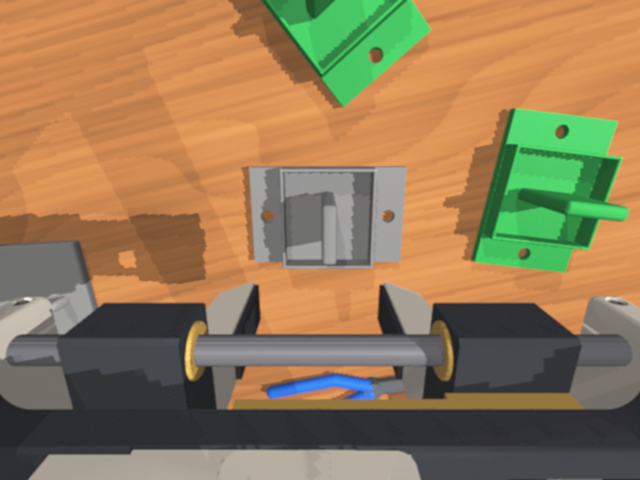

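Blade top is centred at (330,235), holes at (267,215.5) and (388.5,215.5), all as predicted.

Run:
```python
from h import *
a=onz('w2.png',(267.1,215.5),.01);b=onz('w2.png',(388.5,215.5),.01);d=b-a;print((a+b)/2,np.linalg.norm(d),np.degrees(np.arctan2(d[1],d[0])))
print('blade2',onz('w2.png',(330,235),.082), tri([('w1.png',(351.2,198)),('w2.png',(267.1,215.5))]))
o=robot.observe();print(o['tool_pos'],np.degrees(o['tool_rot']),o['contact_force'])
go([.4635,.3495,.046],[180,0,167.2])
```

```text
[0.46194381 0.34899438 0.01      ] 0.12057560559236309 76.94720914257957
blade2 [0.46135178 0.34939085 0.082     ] (array([0.44781525, 0.2915373 , 0.01650599]), [np.float64(0.0006995336917416044), np.float64(0.0006995336917414785)])
[0.464522   0.34190418 0.19023886] [-1.79916495e+02 -8.49041898e-02  1.66913896e+02] [0.65193073 0.66505392 0.35743177]
dpos cm [0.25, 0.74, 14.42] dr [-0.08, -0.09, -0.29]
```

Request:
step_arm:
  increments:
    - {"delta_pos": [0.4, 0.7, 3], "dr": [0, 0, 0], "fingers": -0.3}
    - {"delta_pos": [0.4, 0.7, 7], "dr": [0, 0, 0], "fingers": -0.3}
    - {"delta_pos": [0.4, 0.7, 11], "dr": [0, 0, 0], "fingers": -0.3}
    - {"delta_pos": [0.4, 0.7, 14.2], "dr": [0, 0, 0], "fingers": -0.3}
    - {"delta_pos": [0.4, 0.7, 14.2], "dr": [0, 0, 0], "fingers": -0.3}

```text
time: 3.38
tool_pos: [0.4622, 0.3495, 0.0482]
tool_rot: [-3.14, -0.002, 2.913]
contact_force: [-0.6, 0.3, 0.8]
opening: 0.0595
grip_force: 0.0
```

Request:
step_arm:
  increments:
    - {"delta_pos": [0, 0, 0], "dr": [0, 0, 0], "fingers": 1}
    - {"delta_pos": [0, 0, 0], "dr": [0, 0, 0], "fingers": 1}
    - {"delta_pos": [0, 0, 0], "dr": [0, 0, 0], "fingers": 1}
    - {"delta_pos": [0, 0, 0], "dr": [0, 0, 0], "fingers": 1}
    - {"delta_pos": [0, 0, 0], "dr": [0, 0, 0], "fingers": 1}
  newtons: 25

```text
time: 4.0
tool_pos: [0.4626, 0.3499, 0.0489]
tool_rot: [3.142, 0.0, 2.913]
contact_force: [0.1, -1.0, -0.2]
opening: 0.0143
grip_force: 0.0
```

Request:
step_arm:
  increments:
    - {"delta_pos": [0, 0, 0], "dr": [0, 0, 0], "fingers": 1}
    - {"delta_pos": [0, 0, 0], "dr": [0, 0, 0], "fingers": 1}
    - {"delta_pos": [0, 0, 0], "dr": [0, 0, 0], "fingers": 1}
    - {"delta_pos": [0, 0, -0.5], "dr": [0, 0, 0], "fingers": 1}
    - {"delta_pos": [0, 0, -1.5], "dr": [0, 0, 0], "fingers": 1}

```text
time: 4.62
tool_pos: [0.462, 0.3496, 0.0633]
tool_rot: [-3.14, -0.001, 2.913]
contact_force: [0.5, -0.4, -2.4]
opening: 0.0115
grip_force: 25.0
```

Run:
```python
from h import *
o=robot.observe();print(o['tool_pos'],np.degrees(o['tool_rot']),o['contact_force'],o['opening'],o['grip_force'])
a=(o['tool_pos'],np.degrees(o['tool_rot']));b=([.47,.28,.20],[180,0,167]);c=([.475,.02,.2],[180,0,170.4])
go(*b,a);go(*c,b)
```

```text
[0.46195606 0.34956516 0.06330668] [-1.79921366e+02 -8.23396728e-02  1.66911832e+02] [ 0.45097221 -0.37500042 -2.38647859] 0.011544813064944485 24.998641312122345
dpos cm [-2.34, -6.61, -13.66] dr [-0.08, -0.08, -0.09]
dpos cm [-6.34, -25.22, -0.0] dr [0.0, 0.0, -3.4]
```

Request:
step_arm:
  increments:
    - {"delta_pos": [0, 0, -2], "dr": [0, 0, 0], "fingers": 1}
    - {"delta_pos": [0, -0.5, -5], "dr": [0, 0, 0], "fingers": 1}
    - {"delta_pos": [-1, -2, -9], "dr": [0, 0, 0], "fingers": 1}
    - {"delta_pos": [-1.7, -4.2, -12], "dr": [0, 0, 0], "fingers": 1}
    - {"delta_pos": [-2.3, -6.6, -13.7], "dr": [0, 0, 0], "fingers": 1}

```text
time: 5.25
tool_pos: [0.4705, 0.28, 0.2029]
tool_rot: [3.14, 0.002, 2.914]
contact_force: [-0.5, -0.6, -2.9]
opening: 0.0116
grip_force: 25.0
```

Request:
step_arm:
  increments:
    - {"delta_pos": [-1.2, -5, 0], "dr": [0, 0, -0.8], "fingers": 1}
    - {"delta_pos": [-2.6, -10.5, 0], "dr": [0, 0, -1.6], "fingers": 1}
    - {"delta_pos": [-4.1, -16.5, 0], "dr": [0, 0, -2.4], "fingers": 1}
    - {"delta_pos": [-5.4, -21.5, 0], "dr": [0, 0, -3], "fingers": 1}
    - {"delta_pos": [-6.3, -25.2, 0], "dr": [0, 0, -3.5], "fingers": 1}

```text
time: 5.88
tool_pos: [0.4741, 0.0185, 0.2013]
tool_rot: [-3.141, 0.001, 2.973]
contact_force: [1.3, 0.1, -3.4]
opening: 0.0119
grip_force: 25.0
```

Run:
```python
from h import *
snap('wrist','w3.png')
o=robot.observe();print(o['tool_pos'],np.degrees(o['tool_rot']),o['contact_force'],o['grip_force'])
for p in([.468,-.060,.036],[.488,.058,.036],o['tool_pos']):print(proj('w3.png',p))
```

```text
[0.47432683 0.01504409 0.20125509] [-1.79819605e+02  7.27003920e-02  1.70317376e+02] [ 0.89822943 -5.04248721 -3.34320516] 24.99944508075714
[238.85581126 228.20552228]
[362.73141123 228.09406535]
[314.56147515 302.32283601]
```

View pics/w3.png

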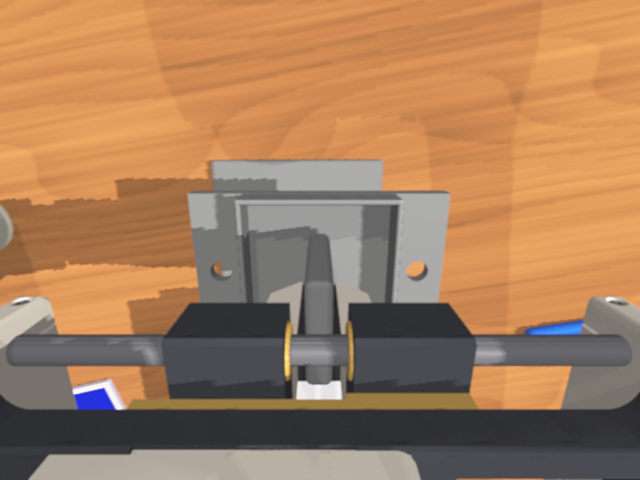

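The tray is held squarely, with holes at (222,269) and (416,270), but it hides the pegs. The foot's front corners show at (212,160) and (382,160). I'll zoom in on the pegs in w1 and the corners here.

Run:
```python
import cv2,numpy as np
a=cv2.imread('pics/w1.png');b=cv2.imread('pics/w3.png');d=cv2.imread('pics/w2.png')
c=lambda im,x,y,w,h:cv2.resize(im[y:y+h,x:x+w],(400,300),interpolation=cv2.INTER_CUBIC)
A=np.vstack([np.hstack([c(a,70,205,100,75),c(a,150,205,100,75)]),np.hstack([c(b,190,225,80,60),c(b,380,225,80,60)])])
cv2.imwrite('pics/m2.png',A)
```

```text
(no output)
```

View pics/m2.png

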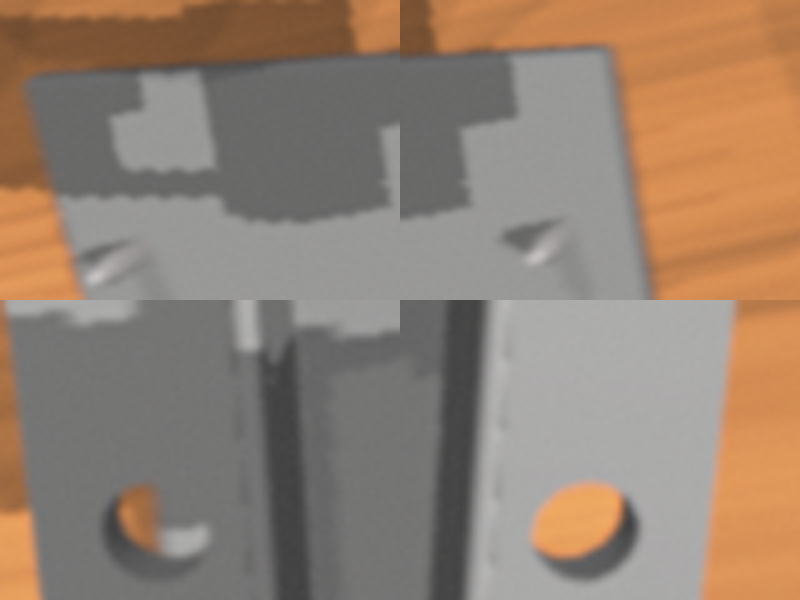

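Run:
```python
from h import *
f,g,w='scene0.png','side0.png','w1.png'
gs=lambda x,y:(255+x/4,240+y/4);gd=lambda x,y:(290+x/4,185+y/4)
t1=(93.2,273.5);t2=(183.2,268.5)
a=tri([(f,gs(82,148)),(g,gd(280,212)),(w,t1)]);b=tri([(f,gs(217,72)),(g,gd(189,285)),(w,t2)]);print(a,b,(a[0]+b[0])/2)
for fn,p,q in((w,t1,t2),(f,gs(82,148),gs(217,72)),(g,gd(280,212),gd(189,285))):
    A=onz(fn,p,.036);B=onz(fn,q,.036);d=B-A;print(fn,A,B,(A+B)/2,np.linalg.norm(d),np.degrees(np.arctan2(d[1],d[0])))
# foot front corners
X=np.array([np.cos(np.radians(-9.6)),np.sin(np.radians(-9.6)),0])
for fn,p,q in((w,(77,224),(202.5,217)),('w3.png',(212,161),(382,160.5)),(f,(258.8,270),(305.7,244.5))):
    A=onz(fn,p,.012);B=onz(fn,q,.012);d=B-A;print('foot',fn,(A+B)/2+.063*X,np.linalg.norm(d),np.degrees(np.arctan2(d[1],d[0])))
# tray in hand
tp=np.array([.4743,.015,.2013])
A=onz('w3.png',(221.4,270.6),.1625);B=onz('w3.png',(416.8,271.2),.1625);d=B-A
print('tray',A,B,(A+B)/2,np.linalg.norm(d),np.degrees(np.arctan2(d[1],d[0])))
o=robot.observe();print(o['tool_pos'],np.degrees(o['tool_rot']),np.load('pics/w3.png.npz')['T'][:3,3])
```

```text
(array([ 0.46764353, -0.06087973,  0.03293014]), [np.float64(0.0030105480944541147), np.float64(0.0020464035637768703), np.float64(0.0013780745530034655)]) (array([0.4875513 , 0.05749498, 0.03448822]), [np.float64(0.0025032308514467243), np.float64(0.0017079315992752776), np.float64(0.0008037554320189628)]) [ 0.47759741 -0.00169237  0.03370918]
w1.png [ 0.46657875 -0.06012398  0.036     ] [0.48650926 0.05770077 0.036     ] [ 0.47654401 -0.00121161  0.036     ] 0.1194985177228486 80.39907946177958
scene0.png [ 0.47158409 -0.06013679  0.036     ] [0.49037271 0.05821652 0.036     ] [ 0.4809784  -0.00096013  0.036     ] 0.11983537778524346 80.97955418943161
side0.png [ 0.46387858 -0.05665485  0.036     ] [0.48537156 0.05827566 0.036     ] [0.47462507 0.00081041 0.036     ] 0.11692291696339611 79.40755628259788
foot w1.png [0.47797078 0.00200808 0.012     ] 0.1680813592069216 80.25955735133512
foot w3.png [ 0.47856872 -0.00502239  0.012     ] 0.16636845367446826 80.49087042736535
foot scene0.png [ 0.48506396 -0.00386225  0.012     ] 0.16933698791667098 80.53254649599177
tray [ 0.4633086  -0.04130262  0.1625    ] [0.48377808 0.07644004 0.1625    ] [0.47354334 0.01756871 0.1625    ] 0.1195087200822096 80.13773926799082
[0.47432683 0.01504409 0.20125509] [-1.79819605e+02  7.27003920e-02  1.70317376e+02] [0.39373289 0.03089378 0.35929911]
```

Run:
```python
from h import *
go([.53,-.002,.255],[180,0,170.4])
```

```text
dpos cm [-5.78, -0.76, -5.36] dr [-0.18, 0.07, -0.08]
```

Request:
step_arm:
  increments:
    - {"delta_pos": [0, 0, -2], "dr": [0, 0, 0], "fingers": 1}
    - {"delta_pos": [-2, -0.3, -4.5], "dr": [0, 0, 0], "fingers": 1}
    - {"delta_pos": [-5.8, -0.8, -5.4], "dr": [0, 0, 0], "fingers": 1}
    - {"delta_pos": [-5.8, -0.8, -5.4], "dr": [0, 0, 0], "fingers": 1}
    - {"delta_pos": [-5.8, -0.8, -5.4], "dr": [0, 0, 0], "fingers": 1}

```text
time: 6.55
tool_pos: [0.5294, 0.0035, 0.2543]
tool_rot: [3.142, -0.002, 2.974]
contact_force: [-1.4, -0.7, -3.9]
opening: 0.0118
grip_force: 25.0
```

Run:
```python
from h import *
viewer.read_camera('wrist');viewer.read_camera('wrist')
snap('wrist','w4.png')
o=robot.observe();print(o['tool_pos'],np.degrees(o['tool_rot']),o['contact_force'],o['grip_force'])
for p in([.4675,-.0605,.036],[.4875,.0575,.036],[.4675,-.0605,.012]):print(proj('w4.png',p))
im=cv2.imread('pics/w4.png')
c=lambda x,y,w,h:cv2.resize(im[y:y+h,x:x+w],(400,300),interpolation=cv2.INTER_CUBIC)
cv2.imwrite('pics/m3.png',np.vstack([np.hstack([c(240,130,80,60),c(340,130,80,60)]),np.hstack([c(190,230,80,60),c(380,230,80,60)])]))
```

```text
[0.52933323 0.00352321 0.25455251] [-1.79999134e+02 -5.13657498e-02  1.70435869e+02] [-0.50239579  0.41625912 -2.70169049] 24.999611377716064
[250.83550671 163.30778011]
[363.39722099 163.35731289]
[254.80092457 161.53307855]
```

View pics/m3.png

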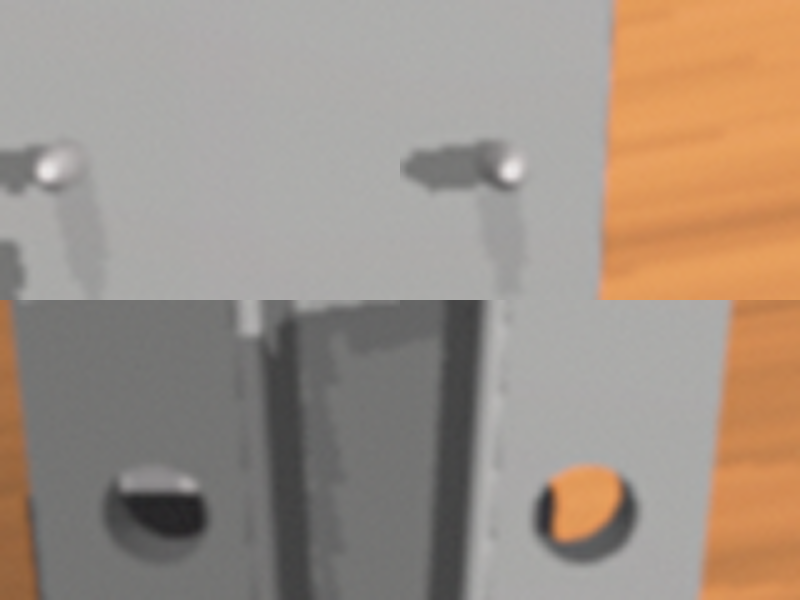

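Run:
```python
from h import *
w='w4.png';o=robot.observe();tp=o['tool_pos']
r=[]
for p,q,z in(((250.4,163.6),(362.4,163.6),.036),((221.4,272.8),(417.2,272.6),tp[2]-.0387)):
    A=onz(w,p,z);B=onz(w,q,z);d=B-A;r.append((A+B)/2);print((A+B)/2,np.linalg.norm(d),np.degrees(np.arctan2(d[1],d[0])))
off=r[1]-tp;print(off)
t=r[0][:2]-off[:2];print('tcp target',t)
go([*t,.20],[180,0,170.4]);go([*t,.105],[180,0,170.4])
```

```text
[ 0.47764684 -0.00230158  0.036     ] 0.11911297854519828 80.40494506026278
[0.52968954 0.00249524 0.21585251] 0.11981866226125494 80.46583632168
[ 0.00035631 -0.00102797 -0.0387    ]
tcp target [ 0.47729053 -0.00127361]
dpos cm [5.05, -1.34, 5.46] dr [-0.0, -0.05, 0.04]
dpos cm [5.04, -1.34, 14.96] dr [-0.0, -0.05, 0.04]
```

Request:
step_arm:
  increments:
    - {"delta_pos": [2.5, -0.7, 1], "dr": [0, 0, 0], "fingers": 1}
    - {"delta_pos": [5.0, -1.3, 4], "dr": [0, 0, 0], "fingers": 1}
    - {"delta_pos": [5.0, -1.3, 9], "dr": [0, 0, 0], "fingers": 1}
    - {"delta_pos": [5.0, -1.3, 14], "dr": [0, 0, 0], "fingers": 1}
    - {"delta_pos": [5.0, -1.3, 15], "dr": [0, 0, 0], "fingers": 1}

```text
time: 7.32
tool_pos: [0.4762, -0.0009, 0.1025]
tool_rot: [-3.142, -0.006, 2.974]
contact_force: [-0.5, -0.4, -2.6]
opening: 0.0118
grip_force: 25.0
```

Run:
```python
from h import *
viewer.read_camera('wrist');viewer.read_camera('wrist');viewer.read_camera('wrist')
o=robot.observe();print(o['tool_pos'],np.degrees(o['tool_rot']),o['contact_force'],o['grip_force'])
go([.4773,-.0013,.08],[180,0,170.4])
```

```text
[ 0.47942236 -0.00140869  0.10583275] [-1.79994478e+02  8.14693317e-02  1.70425568e+02] [ 1.01098205  0.22194162 -3.2279954 ] 24.99966323375702
dpos cm [0.21, -0.02, 2.58] dr [-0.01, 0.08, 0.03]
```

Request:
step_arm:
  increments:
    - {"delta_pos": [0, 0, 0.5], "dr": [0, 0, 0], "fingers": 1}
    - {"delta_pos": [0, 0, 0.5], "dr": [0, 0, 0], "fingers": 1}
    - {"delta_pos": [0, 0, 0.5], "dr": [0, 0, 0], "fingers": 1}
    - {"delta_pos": [0, 0, 0.5], "dr": [0, 0, 0], "fingers": 1}
    - {"delta_pos": [0, 0, 0.5], "dr": [0, 0, 0], "fingers": 1}

```text
time: 8.1
tool_pos: [0.4787, -0.0014, 0.0998]
tool_rot: [-3.142, 0.0, 2.974]
contact_force: [0.2, -0.3, -3.5]
opening: 0.012
grip_force: 25.0
```

Run:
```python
from h import *
for i in range(4):
    o=robot.observe();print(o['time'],o['tool_pos'],o['contact_force'],viewer.camera_params('wrist')['T'][:3,3]); viewer.read_camera('side')
go([.4773,-.0013,.08],[180,0,170.4])
```

```text
8.1 [ 0.47873096 -0.00139512  0.09981796] [ 0.15620097 -0.25290046 -3.53500257] [0.39847971 0.01081009 0.25786521]
8.15 [ 0.47870426 -0.00140189  0.09977469] [-0.3081376   0.22395696 -3.02879325] [0.39846884 0.01081152 0.25782235]
8.2 [ 0.47870102 -0.00139649  0.09973219] [-0.529464   -0.38802745 -3.53546501] [0.39846175 0.01081263 0.25779125]
8.25 [ 0.47870723 -0.00139282  0.09972329] [-0.13820861  0.33689157 -3.55082264] [0.39845749 0.01081354 0.2577699 ]
dpos cm [0.14, -0.01, 1.97] dr [-0.0, 0.0, 0.01]
```

Request:
step_arm:
  increments:
    - {"delta_pos": [0.14, 0, 0.5], "dr": [0, 0, 0], "fingers": 1}
    - {"delta_pos": [0.14, 0, 1.0], "dr": [0, 0, 0], "fingers": 1}
    - {"delta_pos": [0.14, 0, 1.5], "dr": [0, 0, 0], "fingers": 1}
    - {"delta_pos": [0.14, 0, 2.0], "dr": [0, 0, 0], "fingers": 1}
    - {"delta_pos": [0.14, 0, 2.0], "dr": [0, 0, 0], "fingers": 1}

```text
time: 8.93
tool_pos: [0.477, -0.0011, 0.0792]
tool_rot: [-3.142, -0.001, 2.974]
contact_force: [-0.1, -0.3, -3.8]
opening: 0.012
grip_force: 25.0
```

Request:
step_arm:
  increments:
    - {"delta_pos": [0, 0, 0.1], "dr": [0, 0, 0], "fingers": 1}
    - {"delta_pos": [0, 0, 0.3], "dr": [0, 0, 0], "fingers": 1}
    - {"delta_pos": [0, 0, 0.5], "dr": [0, 0, 0], "fingers": 1}
    - {"delta_pos": [0, 0, 0.6], "dr": [0, 0, 0], "fingers": 1}
    - {"delta_pos": [0, 0, 0.6], "dr": [0, 0, 0], "fingers": 1}

```text
time: 9.55
tool_pos: [0.4772, -0.0012, 0.0736]
tool_rot: [-3.142, -0.0, 2.974]
contact_force: [-0.1, 0.4, -2.0]
opening: 0.012
grip_force: 25.0
```

Run:
```python
from h import *
o=robot.observe();print(o['tool_pos'],np.degrees(o['tool_rot']),o['contact_force'],o['torque'])
snap('wrist','w5.png');o=robot.observe();print(o['tool_pos'],o['contact_force'])
im=cv2.imread('pics/w5.png')
c=lambda x,y,w,h:cv2.resize(im[y:y+h,x:x+w],(400,300),interpolation=cv2.INTER_CUBIC)
cv2.imwrite('pics/m4.png',np.hstack([c(190,230,80,60),c(380,230,80,60)]))
```

```text
[ 0.47724991 -0.00115542  0.07361148] [-1.79996652e+02 -9.54514241e-03  1.70411944e+02] [-0.12541356  0.38148405 -2.01037314] [ 0.10597276 -0.20177978 -0.01641496]
[ 0.47730233 -0.00117308  0.07369985] [ 0.36397731 -0.03972556 -3.44625676]
```

View pics/m4.png

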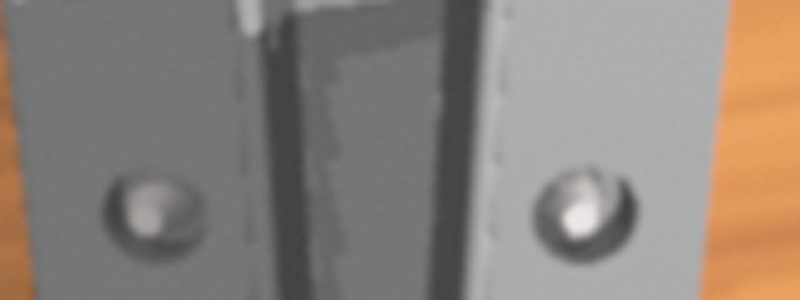

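Both pegs are in their holes, with tips at (150,212) and (580,212) in the crop, and there is no side force. Lowering on.

Request:
step_arm:
  increments:
    - {"delta_pos": [0, 0, 0.3], "dr": [0, 0, 0], "fingers": 1}
    - {"delta_pos": [0, 0, 0.6], "dr": [0, 0, 0], "fingers": 1}
    - {"delta_pos": [0, 0, 0.9], "dr": [0, 0, 0], "fingers": 1}
    - {"delta_pos": [0, 0, 1.1], "dr": [0, 0, 0], "fingers": 1}
    - {"delta_pos": [0, 0, 1.2], "dr": [0, 0, 0], "fingers": 1}

```text
time: 10.22
tool_pos: [0.4773, -0.0012, 0.0615]
tool_rot: [-3.141, -0.0, 2.974]
contact_force: [0.5, 0.3, -0.3]
opening: 0.0124
grip_force: 25.0
```

Request:
step_arm:
  increments:
    - {"delta_pos": [0, 0, 0.05], "dr": [0, 0, 0], "fingers": 1}
    - {"delta_pos": [0, 0, 0.1], "dr": [0, 0, 0], "fingers": 1}
    - {"delta_pos": [0, 0, 0.15], "dr": [0, 0, 0], "fingers": 1}
    - {"delta_pos": [0, 0, 0.15], "dr": [0, 0, 0], "fingers": 1}
    - {"delta_pos": [0, 0, 0.15], "dr": [0, 0, 0], "fingers": 1}

```text
time: 10.85
tool_pos: [0.4782, -0.0013, 0.0609]
tool_rot: [-3.142, 0.002, 2.974]
contact_force: [0.7, 0.2, 5.9]
opening: 0.0118
grip_force: 25.0
```

Request:
step_arm:
  increments:
    - {"delta_pos": [0, 0, -0.1], "dr": [0, 0, 0], "fingers": 1}
    - {"delta_pos": [0, 0, -0.1], "dr": [0, 0, 0], "fingers": -0.3}
    - {"delta_pos": [0, 0, -0.1], "dr": [0, 0, 0], "fingers": -0.3}
    - {"delta_pos": [0, 0, -0.1], "dr": [0, 0, 0], "fingers": -0.3}
    - {"delta_pos": [0, 0, -0.1], "dr": [0, 0, 0], "fingers": -0.3}

```text
time: 11.48
tool_pos: [0.4773, -0.0012, 0.0612]
tool_rot: [-3.142, -0.0, 2.974]
contact_force: [0.0, 0.1, 0.5]
opening: 0.0472
grip_force: 0.0
```

Request:
step_arm:
  increments:
    - {"delta_pos": [0, 0, -0.5], "dr": [0, 0, 0], "fingers": -0.3}
    - {"delta_pos": [0, 0, -2], "dr": [0, 0, 0], "fingers": -0.3}
    - {"delta_pos": [0, 0, -5], "dr": [0, 0, 0], "fingers": -0.3}
    - {"delta_pos": [0, 0, -10], "dr": [0, 0, 0], "fingers": -0.3}
    - {"delta_pos": [0, 0, -15], "dr": [0, 0, 0], "fingers": -0.3}

```text
time: 12.1
tool_pos: [0.477, -0.0011, 0.213]
tool_rot: [-3.142, -0.0, 2.974]
contact_force: [1.3, -0.6, -0.1]
opening: 0.0597
grip_force: 0.0
```

Run:
```python
from h import *
viewer.read_camera('wrist');viewer.read_camera('wrist')
snap('wrist','w6.png');o=robot.observe();print(o['tool_pos'],np.degrees(o['tool_rot']),o['contact_force'],o['opening'])
for p in([.5726,-.017,.164],):print(proj('w6.png',p))
go([.5726,-.017,.25],[180,0,80.4])
```

```text
[ 0.47867206 -0.00132443  0.21396172] [-179.99568784    0.36375289  170.42366522] [-0.56631991  0.34728043 -1.70283884] 0.05954149147137706
[320.74192234 381.56184453]
dpos cm [-9.55, 0.02, -3.54] dr [0.28, 0.29, 90.02]
```

View pics/w6.png

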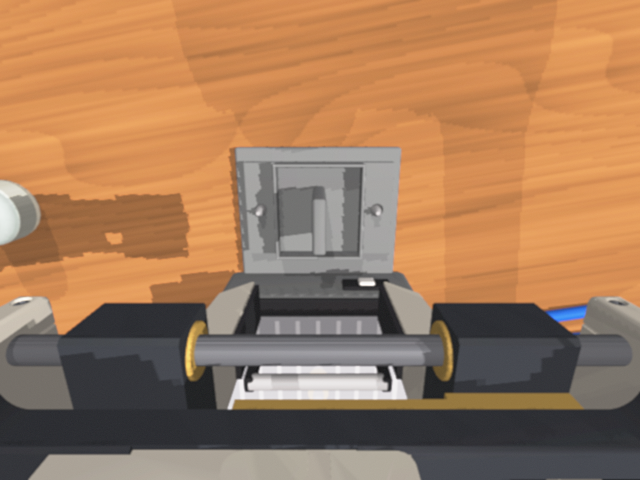

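The tray is seated with both pegs through its holes at (258,211) and (377,211), and the guard is shut. The bar is centred near (319,382), against a prediction of (320.7,381.6). On to the bar.

Request:
step_arm:
  increments:
    - {"delta_pos": [-1.5, 0, -4], "dr": [0, 0, 10], "fingers": -0.5}
    - {"delta_pos": [-3.5, 0, -4.5], "dr": [0, 0, 20], "fingers": -0.5}
    - {"delta_pos": [-6, 0.1, -4.5], "dr": [0, 0, 30], "fingers": -0.5}
    - {"delta_pos": [-8, 0.1, -4.5], "dr": [0, 0, 40], "fingers": -0.5}
    - {"delta_pos": [-9.5, 0.1, -4.5], "dr": [0, 0, 50], "fingers": -0.5}

```text
time: 12.88
tool_pos: [0.5713, -0.0161, 0.2544]
tool_rot: [-3.139, -0.002, 2.096]
contact_force: [-0.3, 0.1, -0.1]
opening: 0.069
grip_force: 0.0
```

Request:
step_arm:
  increments:
    - {"delta_pos": [0, 0, 0], "dr": [0, 0, 10], "fingers": -0.5}
    - {"delta_pos": [0, 0, 0], "dr": [0, 0, 20], "fingers": -0.5}
    - {"delta_pos": [0, 0, 0], "dr": [0, 0, 30], "fingers": -0.5}
    - {"delta_pos": [0, 0, 0], "dr": [0, 0, 40], "fingers": -0.5}
    - {"delta_pos": [0, 0, 0], "dr": [0, 0, 40], "fingers": -0.5}

```text
time: 13.5
tool_pos: [0.5706, -0.0159, 0.2548]
tool_rot: [-3.139, 0.0, 1.405]
contact_force: [0.0, 0.1, -0.5]
opening: 0.069
grip_force: 0.0
```

Run:
```python
from h import *
for i in range(4): viewer.read_camera('side')
o=robot.observe();print(o['tool_pos'],np.degrees(o['tool_rot']),o['contact_force'],o['opening'],o['qpos'])
go([.5723,-.018,.164-.0188],[180,0,80.4])
```

```text
[ 0.57096387 -0.01593729  0.25572337] [-1.79952832e+02  3.48088654e-03  8.05536913e+01] [ 0.02265852  0.69295671 -0.23369621] 0.06873925398248242 [-1.62031689e-01  4.08645265e-01  1.34189602e+00 -5.93644226e-05
  1.39187478e+00  2.84811323e-03]
dpos cm [-0.18, 0.17, 11.05] dr [-0.05, 0.0, 0.15]
```

Request:
step_arm:
  increments:
    - {"delta_pos": [-0.2, 0.2, 3], "dr": [0, 0, 0], "fingers": -0.5}
    - {"delta_pos": [-0.2, 0.2, 6], "dr": [0, 0, 0], "fingers": -0.5}
    - {"delta_pos": [-0.2, 0.2, 9], "dr": [0, 0, 0], "fingers": -0.5}
    - {"delta_pos": [-0.2, 0.2, 11], "dr": [0, 0, 0], "fingers": -0.5}
    - {"delta_pos": [-0.2, 0.2, 11], "dr": [0, 0, 0], "fingers": -0.5}

```text
time: 14.32
tool_pos: [0.5718, -0.0182, 0.1447]
tool_rot: [-3.138, 0.0, 1.405]
contact_force: [0.7, 0.0, -0.2]
opening: 0.0687
grip_force: 0.0
```

Request:
step_arm:
  increments:
    - {"delta_pos": [0, 0, 0], "dr": [0, 0, 0], "fingers": 1}
    - {"delta_pos": [0, 0, 0], "dr": [0, 0, 0], "fingers": 1}
    - {"delta_pos": [0, 0, 0], "dr": [0, 0, 0], "fingers": 1}
    - {"delta_pos": [0, 0, 0], "dr": [0, 0, 0], "fingers": 1}
    - {"delta_pos": [0, 0, 0], "dr": [0, 0, 0], "fingers": 1}
  newtons: 20

```text
time: 14.95
tool_pos: [0.5728, -0.0183, 0.1463]
tool_rot: [3.141, 0.0, 1.404]
contact_force: [0.3, -0.3, 0.2]
opening: 0.0236
grip_force: 0.0
```

Request:
step_arm:
  increments:
    - {"delta_pos": [0, 0, 0], "dr": [0, 0, 0], "fingers": 1}
    - {"delta_pos": [0, 0, 0], "dr": [0, 0, 0], "fingers": 1}
    - {"delta_pos": [0, 0, 0], "dr": [0, 0, 0], "fingers": 1}
    - {"delta_pos": [0, 0, 0], "dr": [0, 0, 0], "fingers": 1}
    - {"delta_pos": [0, 0, 0], "dr": [0, 0, 0], "fingers": 1}

```text
time: 15.58
tool_pos: [0.5722, -0.0182, 0.1461]
tool_rot: [-3.14, 0.0, 1.404]
contact_force: [-5.5, 0.4, 2.8]
opening: 0.0112
grip_force: 20.0
```

Run:
```python
from h import *
o=robot.observe();tp=o['tool_pos'];R0=Ro.from_euler('xyz',o['tool_rot']);print(tp,np.degrees(o['tool_rot']),o['contact_force'],o['opening'],o['grip_force'])
# grasp pt, arc in grinder frame; tilt toward full guard rotation by fraction
u=np.array([np.cos(np.radians(-9.6)),np.sin(np.radians(-9.6)),0]);ya=np.array([-u[1],u[0],0])
b=tp+R0.apply([0,0,-.0188]);print('bar',b)
z0=b[2];rad=np.hypot(155,85)/1e3;a0=np.arctan2(85,155)
for th in range(5,55,5):
    t=np.radians(th);dx=.155-rad*np.cos(a0+t);dz=rad*np.sin(a0+t)-.085
    bp=b+dx*u+np.array([0,0,dz]);tilt=min(.3*th,15)
    R=Ro.from_rotvec(np.radians(tilt)*ya)*R0
    q=bp+R.apply([0,0,.0188])
    print(th,(R0.inv().apply(q-tp)*100).round(2),np.degrees((R0.inv()*R).as_rotvec()).round(1),q.round(3),R.apply([0,0,1]).round(2))
```

```text
[ 0.57224969 -0.01818233  0.14613268] [-1.79931169e+02  6.06527827e-03  8.04185730e+01] [-5.47280205  0.41906991  2.77264603] 0.01124898450123398 20.000431537628174
bar [ 0.57227229 -0.01818413  0.16493267]
5 [-0.    0.75 -1.32] [ 1.5  0.  -0. ] [ 0.58  -0.019  0.159] [-0.03  0.   -1.  ]
10 [-0.    1.61 -2.57] [ 3.  0. -0.] [ 0.588 -0.021  0.172] [-0.05  0.01 -1.  ]
15 [-0.    2.58 -3.73] [ 4.5  0.  -0. ] [ 0.598 -0.022  0.183] [-0.08  0.01 -1.  ]
20 [-0.    3.64 -4.8 ] [ 6.  0. -0.] [ 0.608 -0.024  0.194] [-0.1   0.02 -0.99]
25 [-0.    4.79 -5.78] [ 7.5  0.  -0. ] [ 0.62  -0.026  0.204] [-0.13  0.02 -0.99]
30 [-0.    6.02 -6.64] [ 9.  0. -0.] [ 0.632 -0.028  0.212] [-0.16  0.03 -0.99]
35 [-0.    7.33 -7.39] [10.5  0.  -0. ] [ 0.645 -0.03   0.22 ] [-0.18  0.03 -0.98]
40 [-0.    8.69 -8.03] [12.  0. -0.] [ 0.658 -0.033  0.226] [-0.21  0.03 -0.98]
45 [-0.   10.1  -8.54] [13.5  0.  -0. ] [ 0.672 -0.035  0.231] [-0.23  0.04 -0.97]
50 [-0.   11.55 -8.92] [15.  0. -0.] [ 0.686 -0.037  0.235] [-0.26  0.04 -0.97]
```

Request:
step_arm:
  increments:
    - {"delta_pos": [0, 0.75, -1.3], "dr": [1.5, 0, 0], "fingers": 1}
    - {"delta_pos": [0, 1.6, -2.55], "dr": [3, 0, 0], "fingers": 1}
    - {"delta_pos": [0, 2.6, -3.75], "dr": [4.5, 0, 0], "fingers": 1}
    - {"delta_pos": [0, 3.65, -4.8], "dr": [6, 0, 0], "fingers": 1}
    - {"delta_pos": [0, 4.8, -5.8], "dr": [7.5, 0, 0], "fingers": 1}
  newtons: 15

```text
time: 16.2
tool_pos: [0.6195, -0.0261, 0.2052]
tool_rot: [-3.008, 0.0, 1.404]
contact_force: [-5.5, 0.2, 3.9]
opening: 0.0114
grip_force: 15.0
```

```bash
cat > arc.py <<'E'
from h import *
import sys
viewer.read_camera('side');viewer.read_camera('side')
o=robot.observe();tp=o['tool_pos'];Rm=Ro.from_euler('xyz',o['tool_rot']);print(o['time'],tp,np.degrees(o['tool_rot']),o['contact_force'],o['opening'],o['grip_force'],o['qpos'].round(2))
u=np.array([np.cos(np.radians(-9.6)),np.sin(np.radians(-9.6)),0]);ya=np.array([-u[1],u[0],0])
b=np.array([.5723,-.0182,.1645]);R0=Ro.from_euler('xyz',[180,0,80.4],degrees=True)
rad=np.hypot(155,85)/1e3;a0=np.arctan2(85,155)
v=tp+Rm.apply([0,0,-.0188])-b;ang=np.arctan2(v[2]+.085,.155-v@u)-a0
print('guard est deg',np.degrees(ang),'radius',np.hypot(v[2]+.085,.155-v@u),rad)
for th in map(float,sys.argv[1:]):
    t=np.radians(th);dx=.155-rad*np.cos(a0+t);dz=rad*np.sin(a0+t)-.085
    R=Ro.from_rotvec(np.radians(.3*th)*ya)*R0
    q=b+dx*u+np.array([0,0,dz])+R.apply([0,0,.0188])
    print(th,(Rm.inv().apply(q-tp)*100).round(2),np.degrees((Rm.inv()*R).as_rotvec()).round(1))
E
python3 arc.py 30 35 40 45 50
```

```text
16.3 [ 0.62071921 -0.02630953  0.20590231] [-1.72508476e+02 -3.20273685e-03  8.04159022e+01] [-8.66243947  0.79117212  8.34417474] 0.011440147458473614 15.00196024775505 [-0.17  0.62  1.14  0.    1.52  0.  ]
guard est deg 25.760736495694292 radius 0.17815760773875758 0.1767766952966369
30.0 [-0.01  1.03 -0.76] [ 1.5 -0.   0. ]
35.0 [-0.01  2.23 -1.67] [ 3. -0.  0.]
40.0 [-0.01  3.5  -2.47] [ 4.5 -0.   0. ]
45.0 [-0.01  4.83 -3.16] [ 6. -0.  0.]
50.0 [-0.01  6.22 -3.72] [ 7.5 -0.   0. ]
```

Request:
step_arm:
  increments:
    - {"delta_pos": [0, 0.95, -0.9], "dr": [1.5, 0, 0], "fingers": 1}
    - {"delta_pos": [0, 2.15, -1.85], "dr": [3, 0, 0], "fingers": 1}
    - {"delta_pos": [0, 3.4, -2.7], "dr": [4.5, 0, 0], "fingers": 1}
    - {"delta_pos": [0, 4.75, -3.4], "dr": [6, 0, 0], "fingers": 1}
    - {"delta_pos": [0, 6.15, -3.95], "dr": [7.5, 0, 0], "fingers": 1}

```text
time: 16.92
tool_pos: [0.6859, -0.0374, 0.2367]
tool_rot: [-2.881, 0.0, 1.403]
contact_force: [-1.7, 0.9, 4.3]
opening: 0.0114
grip_force: 15.0
```

Request:
step_arm:
  increments:
    - {"delta_pos": [0, 0, 0], "dr": [0, 0, 0], "fingers": 1}
    - {"delta_pos": [0, 0, 0], "dr": [0, 0, 0], "fingers": 1}
    - {"delta_pos": [0, 0, 0], "dr": [0, 0, 0], "fingers": 1}
    - {"delta_pos": [0, 0, 0], "dr": [0, 0, 0], "fingers": 1}
    - {"delta_pos": [0, 0, 0], "dr": [0, 0, 0], "fingers": 1}

```text
time: 17.55
tool_pos: [0.6859, -0.0374, 0.2363]
tool_rot: [-2.883, 0.0, 1.403]
contact_force: [-2.0, 0.3, 5.4]
opening: 0.0113
grip_force: 15.0
```

```bash
python3 arc.py 50; python3 -c "
from h import *
snap('side','side9.png');snap('scene','scene9.png')
# tray / bystander change check, arm-free regions
for a,b in (('scene0.png','scene9.png'),('side0.png','side9.png')):
    A=cv2.imread('pics/'+a);B=cv2.imread('pics/'+b);d=(cv2.absdiff(A,B).max(2)>40).astype(np.uint8)
    d=cv2.morphologyEx(d,cv2.MORPH_OPEN,np.ones((3,3)))
    n,_,s,c=cv2.connectedComponentsWithStats(d);print(a,[x[:5].tolist() for x in s[1:] if x[4]>30])
for p in([.5723,-.0182,.164],[.6907,-.0382,.2525]):print(proj('side9.png',p),proj('scene9.png',p))
"
```

```text
17.65 [ 0.68590995 -0.03742562  0.23626098] [-1.65157536e+02  2.99746127e-03  8.04128612e+01] [-2.03933945  0.26278312  5.56040871] 0.011047921458696347 14.999840408563614 [-0.17  0.85  0.62  0.    1.92  0.  ]
guard est deg 49.95902158152339 radius 0.17839261869737275 0.1767766952966369
50.0 [0.   0.08 0.14] [0.2 0.  0. ]
scene0.png [[79, 11, 109, 61, 3432], [86, 51, 311, 284, 20665], [83, 74, 7, 8, 32], [35, 76, 71, 103, 3619], [202, 86, 12, 17, 106], [155, 119, 8, 8, 43], [107, 121, 7, 11, 57], [156, 140, 19, 24, 198], [261, 153, 4, 10, 34], [25, 160, 15, 18, 168], [231, 161, 30, 26, 533], [0, 177, 109, 123, 6302], [198, 178, 34, 24, 293], [123, 183, 33, 20, 227], [203, 202, 15, 10, 95], [164, 210, 21, 34, 435], [213, 216, 17, 27, 260], [0, 247, 177, 130, 5982], [110, 249, 130, 231, 10118], [292, 250, 8, 9, 48], [270, 259, 27, 28, 351], [311, 318, 34, 29, 467], [252, 324, 19, 22, 247], [221, 340, 125, 57, 1959], [265, 398, 27, 27, 252], [229, 432, 13, 13, 57]]
side0.png [[455, 0, 123, 73, 2581], [398, 23, 7, 14, 83], [374, 29, 8, 37, 236], [229, 31, 57, 82, 1692], [378, 37, 48, 50,
[... 363 characters left out ...]
, 9, 63], [346, 169, 9, 5, 33], [484, 177, 46, 17, 456], [440, 184, 58, 65, 860], [431, 196, 50, 57, 1604], [499, 196, 14, 16, 122], [345, 199, 8, 8, 42], [506, 198, 35, 45, 575], [333, 205, 8, 6, 37], [301, 208, 26, 21, 147], [397, 208, 8, 5, 38], [574, 208, 28, 48, 735], [261, 214, 15, 8, 88], [346, 218, 8, 6, 41], [345, 228, 12, 9, 46], [483, 244, 55, 46, 680], [520, 255, 22, 12, 110], [442, 256, 24, 21, 272], [567, 265, 9, 18, 126], [498, 266, 44, 41, 1276], [548, 267, 19, 7, 94], [542, 273, 10, 28, 216], [474, 279, 10, 7, 56], [485, 295, 48, 31, 706], [257, 308, 74, 58, 2360]]
[320.54818031 197.36388005] [307.7576787  272.01882336]
[285.78061422 158.64565554] [332.64581456 292.58988415]
```

```bash
python3 -c "
from cell import robot
print(robot.hand_in())"
```

```text
the job is handed in; nothing more can be done
None
```

The tray is seated over both pegs and released. The job is handed in with the splash guard held at about 50° by the gripper (15 N grip) after 17.7 s; the judge's verdict was not shown, and I did not measure the bystanders' positions at the end.

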